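# Tip the standing blank over and push it home against the bench-hook stop

## Task

Push the standing laminated wood blank over so that it falls onto its wide face on the plywood bench hook with its top end towards the dark wooden stop; then push its near end along the board until the other end sits square and flush against the stop. Only push with the fingers: never lift or carry the blank, leave everything else as it is, and finish with the gripper clear.

Things in the scene. Friction and masses are not known exactly. Their poses are not given: they have to be found in the camera images.
- hook: Fixed plywood bench hook on the table: board 380 x 220 mm, upper face 18 mm above the table, with a dark wooden stop across its width. Origin: centre of its underside. x runs along the 380 mm length towards the stop, z up. The stop's near face is at x = +150 mm; it is 25 mm thick and rises 35 mm above the board. The board may be turned up to 92 degrees left or right of straight ahead.
- stop_face (a point): Point on the bench hook: middle of the foot of the stop's near face, on the board's upper face. Its x axis points along the board into the stop.
- blank: Loose wood blank, pale with a dark middle stripe, 0.26 to 0.43 kg, 45 (x) x 70 (y) x 150 mm (z), standing on end on the bench hook. Origin: centre of the end it starts on; z points to its top end. Its x axis, normal to its wide faces, points to the stop within 13 degrees: pushed high on its -x face it tips that way without sliding (under 2 N) and falls by itself past 17 degrees. Lying, it slides at 2 to 5 N.
- blank_head (a point): Centre of the blank's top end (150 mm along its z axis from its origin): the end that must come to the stop.
- glue: Bystander: yellow glue bottle with orange cap, 60 mm across, 170 mm tall, standing on the table left of the bench hook. Origin: centre of its underside.
- wax: Bystander: low round tin with a blue band, 80 mm across, 60 mm tall, standing left of the bench hook. Origin: centre of its underside.
- mug: Bystander: white mug, 80 mm across, 90 mm tall, standing right of the bench hook. Origin: centre of its underside.
- mallet: Bystander: hammer with a wooden handle, lying on the table right of the bench hook.
- driver: Bystander: screwdriver with a yellow handle, lying on the table right of the bench hook.
- offcut: Bystander: small brown wood offcut, 60 x 50 x 45 mm, on the table left of the bench hook. Origin: centre of its underside.
Not all that is in view belongs to the job. Leave any green, purple or turquoise look-alike of the blank alone.

How it is judged:
On the way:
1. the blank has been tipped over and lies on its wide face on the bench hook, top end towards the stop and not yet against it (angle between blank's own z axis and vertical between 1.5 and 1.64 rad and height (world z) of blank between 0.034 and 0.047 m and height (world z) of blank_head between 0.034 and 0.047 m and x of blank_head in the frame of hook between 0 and 0.144 m), for 0.1 s.
At the end, for the whole second after the job is handed in: The blank lies at rest on its wide face on the bench hook, its top end within 5 mm of the stop (measured at the middle of the end), its length within 4 degrees of the board's length, the whole end over the stop's width (head within 78 mm of the board's middle line) (angle between blank's own z axis and vertical between 1.5 and 1.64 rad and height (world z) of blank between 0.034 and 0.047 m and height (world z) of blank_head between 0.034 and 0.047 m and x of blank_head in the frame of hook between 0.145 and 0.153 m and y of blank_head in the frame of hook between -0.078 and 0.078 m and x of blank in the frame of hook below 0.02 m and angle between the z axis of blank and the x axis of hook, either way round below 0.07 rad and linear speed of blank below 0.01 m/s and angular speed of blank below 0.1 rad/s); the robot touches nothing.
It fails at once if the blank is lifted or carried (either end raised more than about 15 mm beyond what tipping it over needs) (height (world z) of blank above 0.058 m or height (world z) of blank_head above 0.185 m).
It fails at once if a bystander is disturbed (moved more than 20 mm) (distance of any of glue, wax, mug, mallet, driver, offcut from where it was at the start of the episode above 0.02 m).
It also fails if it takes over 48 s, if anything falls off the work surface, if the arm or the gripper's body presses on something with over 40 N, if the wrist force passes 120 N, or if a joint passes its speed limit or range.

## Robot

A 6-joint arm with a two-finger parallel gripper is mounted at the origin on the work surface. World frame = base frame: x ahead of the robot, y to its left, z up, the work surface at z = 0. Lengths are in m, angles in rad, forces in N, time in s.
With the tool pointing down it reaches from about 0.35 to 0.775 m from the base axis. Payload 7.3 kg.
Tool frame: the origin (TCP) lies between the finger pads; the fingertips stand 22 mm ahead of it and the grasp point (between the pads) lies 3 mm ahead of it; z points along the fingers, x is the direction in which the jaws open and shut, and the axes are right-handed (so a half turn about z gives the same grasp; the last joint's range is limited). The gripper opens to 92 mm and grips with 3 to 60 N. Pads are 19 mm wide; open, the fingers measure 130 mm over their backs; the gripper's body (75 mm by 190 mm) begins 47 mm behind the grasp point.
Start: joints at [-1.449, 0.342, 1.524, -0, 1.275, -0.146], TCP at [0.139, -0.506, 0.249] pointing down, gripper open.
Joint ranges: [-2.53, 2.53], [-0.77, 2.02], [0.04, 2.7], [-1, 4.14], [0.28, 2.66], [-3.11, 3.11]. Speed limits (rad/s): [2.57, 2.57, 3.14, 3.14, 3.14, 3.14].

## Interface

Orientations are given as [roll, pitch, yaw] about the fixed x, y, z axes, in that order (R = Rz(yaw) Ry(pitch) Rx(roll)).
In Python, from cell import get_state, read_camera, sign_off gives the robot as it stands.
- The arm moves only by the tool servo_tool, never from a script. Its argument "moves" is a list of rows, each a list of 5 numbers: the closure, from -1 (fully open) to 1 (shut), so that 0 is half open, then the shift along the tool's x, y, z in m, then the turn about the tool's z in degrees. In form: [[jaw, x, y, z, roll], ...]. A call has 1 to 12 rows; each row shifts and turns the pose as measured when the row begins, along the tool's axes as they then stand; what a row does not reach is not made up. A row lasts 1/8 s, in which the tool goes at most 62.5 mm and 10.7 degrees, less where a joint would pass 70% of its speed; a pose out of reach is approached as far as the arm can. A call with a gripper value outside its range is refused whole. The fingers move at their own pace and stop on an object; "squeeze" is the grip in N (left out, the last holds). Time passes only in rows, so rows that do not move let the fingers close. It gives the time, the measured TCP pose, the force and the opening at its end, in the units of the state.
- get_state(): the state, without advancing time (a new reading comes with each control period).
- read_camera(name): name is "scene" or "top" or "wrist"; returns a dict with "color" (384x512x3 uint8, red, green, blue), "mtx" (3x3 intrinsics, pixels), "extrinsics" (4x4, takes a point from world to camera coordinates). Camera axes: x right, y down, z forward; pixel columns grow to the right and rows downward; lengths in m; the calibration is good to about 2 mm. A picture is of the moment at which its call begins. There is no depth.
- sign_off(): hands the job in, once; it reports no verdict.
The state is a dict: "time_s": time; "joint_positions": joint angles; "qvel": joint speeds; "tau": joint torques, N m; "tool_pos": TCP position; "tcp_rot": TCP orientation; "contact_force": force on the tool from outside, world axes, zero at the start; "wrist_torque": the same for the moment, N m; "width": finger opening in m.
Only numpy, scipy, OpenCV 4.12 (cv2) and the standard library are available. Lean on these libraries where they do the work, as an engineer would, in place of code of your own. Each camera call takes 0.05 s, during which the arm holds its last target.

## Working session

There is one attempt and no reset: what is moved stays moved. The work goes in short steps, Python scripts to look and compute and a tool call to move; the robot and the scene stay as the last step left them, time stands still between calls to the robot, and variables do not carry over. Pictures are saved under pics/ and viewed, and the job is handed in when it is done.

Besides the shell and the picture viewer there is one more tool, called after "Emit:" as name(argument=value, ...) on one line, values as JSON. servo_tool: Moves the arm, as the interface text tells. Its arguments: {"type":"object","properties":{"moves":{"type":"array"},"squeeze":{"type":"number"}},"required":["moves"]}

```bash
mkdir -p pics; ls; python3 - <<'E'
from cell import *
import cv2
s=get_state()
for k,v in s.items(): print(k,v)
import pickle
for n in ["scene","top","wrist"]:
    d=read_camera(n); cv2.imwrite(f"pics/{n}0.png",d["color"][:,:,::-1]); pickle.dump(d,open(f"{n}0.pkl","wb"))
    print(n,d["mtx"].tolist(),d["extrinsics"].round(4).tolist())
E
```

```text
pics
time_s 0.0
joint_positions [-1.44901839e+00  3.42736254e-01  1.52502331e+00  2.75990771e-05
  1.27539111e+00 -1.45966608e-01]
qvel [ 0.00121618 -0.00149727 -0.00086275 -0.00045167  0.00057217 -0.00081683]
tau [-6.70046338e-04 -4.31246102e+01 -2.44220209e+01  7.17329420e-02
  5.60350728e-02 -1.11402130e-04]
tool_pos [ 0.13889262 -0.50590739  0.24803572]
tcp_rot [-3.14133993e+00  1.53761182e-03 -1.30305964e+00]
contact_force [-0.58690787  0.19506696 -0.66478017]
wrist_torque [0.04990142 0.0008956  0.02790179]
width 0.0914566287016802
scene [[454.7592161756596, 0.0, 255.74008812984619], [0.0, 454.7592161756596, 184.7258463112104], [0.0, 0.0, 1.0]] [[-0.7608, 0.6489, 0.0123, 0.4168], [0.5642, 0.6706, -0.4816, -0.2425], [-0.3208, -0.3595, -0.8763, 1.7824], [0.0, 0.0, 0.0, 1.0]]
top [[443.2633690514564, 0.0, 264.58271152001197], [0.0, 443.2633690514564, 185.27824746197786], [0.0, 0.0, 1.0]] [[0.0242, -0.9997, 0.0029, -0.0593], [-0.9947, -0.0244, -0.1001, 0.5443], [0.1001, -0.0004, -0.995, 1.452], [0.0, 0.0, 0.0, 1.0]]
wrist [[284.56860857491694, 0.0, 248.33476517690252], [0.0, 284.56860857491694, 189.6240262156195], [0.0, 0.0, 1.0]] [[0.265, -0.9642, -0.0019, -0.5241], [-0.9287, -0.2558, 0.2686, -0.034], [-0.2595, -0.0695, -0.9632, 0.3911], [0.0, 0.0, 0.0, 1.0]]
```

View pics/scene0.png

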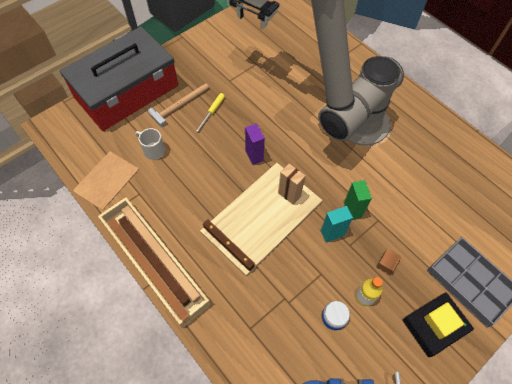

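View pics/top0.png

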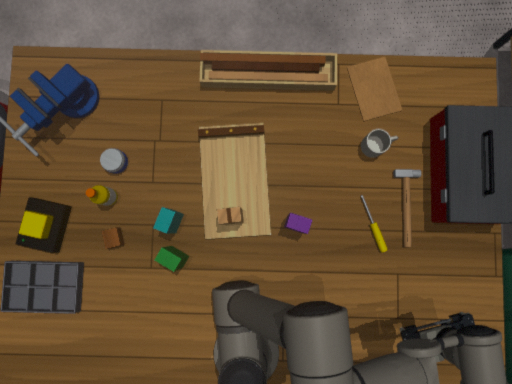

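```bash
python3 - <<'E'
import cv2
a=cv2.imread("pics/top0.png")[120:280,130:330]; cv2.imwrite("pics/top0c.png",cv2.resize(a,None,fx=3.9,fy=3.7,interpolation=cv2.INTER_CUBIC))
E
```

```text
(no output)
```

View pics/top0c.png

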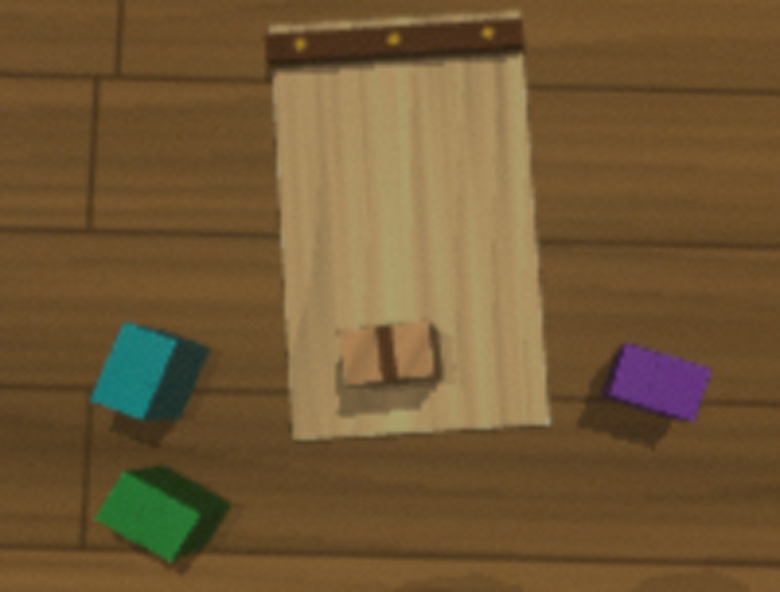

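```bash
python3 - <<'E'
import cv2
a=cv2.imread("pics/scene0.png")[150:280,190:340]; cv2.imwrite("pics/scene0c.png",cv2.resize(a,None,fx=5,fy=4.6,interpolation=cv2.INTER_CUBIC))
E
```

```text
(no output)
```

View pics/scene0c.png

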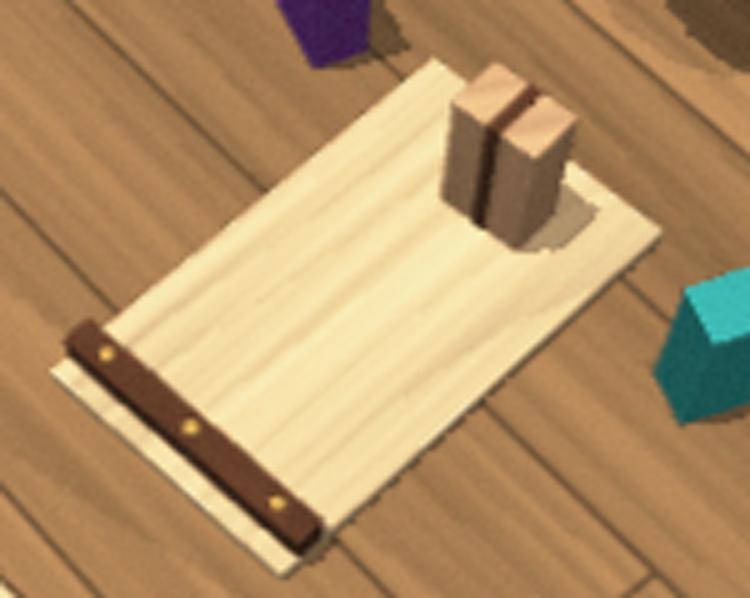

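```bash
cat > h.py <<'E'
import numpy as np, pickle, cv2
def back(d,uv,z):
    K,E=d["mtx"],d["extrinsics"]; uv=np.atleast_2d(np.array(uv,float))
    r=np.linalg.inv(K)@np.c_[uv,np.ones(len(uv))].T
    R,t=E[:3,:3],E[:3,3]; c=-R.T@t; w=R.T@r
    return (c[:,None]+w*((z-c[2])/w[2])).T
def proj(d,P):
    q=np.atleast_2d(P)@d["extrinsics"][:3,:3].T+d["extrinsics"][:3,3]; q=q@d["mtx"].T; return q[:,:2]/q[:,2:]
E
python3 - <<'E'
from h import *
T=pickle.load(open("top0.pkl","rb"));S=pickle.load(open("scene0.pkl","rb"))
tc=lambda a:np.array(a)/[3.9,3.7]+[130,120]
sc=lambda a:np.array(a)/[5,4.6]+[190,150]
np.set_printoptions(precision=4,suppress=True)
for n,P in (("board top",back(T,tc([(293,440),(550,426),(519,12),(269,27)]),.018)),("board scene",back(S,sc([(662,228),(435,60),(50,370),(285,572)]),.018)),
 ("blank top",back(T,tc([(338,330),(433,321),(438,379),(343,385)]),.168)),("blank scene",back(S,sc([(535,157),(452,103),(497,63),(577,122)]),.168)),("blank foot far",back(S,sc([(520,250),(442,196)]),.018)),
 ("stop near top scene",back(S,sc([(325,515),(92,320)]),.053))):
    print(n,P[:,:2].tolist(),P.mean(0)[:2]); 
    for i in range(len(P)-1): e=P[i+1]-P[i]; print("  ",np.linalg.norm(e).round(4),np.degrees(np.arctan2(e[1],e[0])).round(1))
E
```

```text
board top [[0.3628798275310528, 0.14676226864465527], [0.3806335118707526, -0.07148982832632067], [0.7587030797358519, -0.035799849750191785], [0.7392165936314852, 0.18186988381387933]] [0.5604 0.0553]
   0.219 -85.3
   0.3798 5.4
   0.2185 95.1
board scene [[0.36454165262383387, 0.14554599605356094], [0.3866075409163352, -0.06929626527408328], [0.763425383580517, -0.0376340291992856], [0.7402844077955983, 0.18188812002580285]] [0.5637 0.0551]
   0.216 -84.1
   0.3781 4.8
   0.2207 96.0
blank top [[0.4557607580748552, 0.09602546829628644], [0.4648399221639862, 0.023161198494411485], [0.41802770742607853, 0.01794046183325259], [0.41142813324881217, 0.09063606411941413]] [0.4375 0.0569]
   0.0734 -82.9
   0.0471 -173.6
   0.073 95.2
blank scene [[0.4576505927575585, 0.09438099432924557], [0.46923660441736814, 0.02783161345845897], [0.4245357923277715, 0.02226218276303027], [0.4177214830281841, 0.09130995813909654]] [0.4423 0.0589]
   0.0676 -80.1
   0.045 -172.9
   0.0694 95.6
blank foot far [[0.4536646806827268, 0.09495261482622736], [0.46444784844794706, 0.025352302065995813]] [0.4591 0.0602]
   0.0704 -81.2
stop near top scene [[0.7018045234317656, 0.1758313850842746], [0.724830141448795, -0.036868952296348234]] [0.7133 0.0695]
   0.2139 -83.8
```

Candidates in the top image: teal (167,221), green (171,259) and purple (298,223) are look-alikes off the board. The pale block with the dark stripe at (230,215) stands on the board, so that is the blank; the crops confirm it. Its sizes check out (≈70x45 mm top at z=0.168), and the board measures 380x219 mm at yaw ≈5.3°.

Emit:
servo_tool(moves=[[0.35,-0.018,-0.032,0,1],[0.35,-0.018,-0.032,0,1],[0.35,-0.018,-0.032,0,1],[0.35,-0.018,-0.032,0,1],[0.35,-0.018,-0.032,0,1],[0.35,-0.018,-0.032,0,1],[0.35,-0.018,-0.032,0,1],[0.35,-0.018,-0.032,0,1],[0.35,-0.018,-0.032,0,1],[0.35,-0.018,-0.032,0,0]], squeeze=10)

```text
time_s: 1.4
tool_pos: [0.4258, -0.2634, 0.2462]
tcp_rot: [3.14, 0.005, -1.471]
contact_force: [0.4, -1.1, 0.0]
width: 0.03
```

Emit:
servo_tool(moves=[[0.35,-0.04,0.003,0,0],[0.35,-0.04,0.003,0,0],[0.35,-0.04,0.003,0,0],[0.35,-0.04,0,0,0],[0.35,-0.04,0,0,0],[0.35,-0.04,0,0,0],[0.35,-0.04,0,0,0],[0.35,-0.03,0,0,0],[0.35,0,0,0,0],[0.35,0,0,0,0]])

```text
time_s: 2.65
tool_pos: [0.3842, 0.0549, 0.2461]
tcp_rot: [3.138, 0.007, -1.467]
contact_force: [-0.2, 0.4, -0.3]
width: 0.0296
```

```bash
python3 - <<'E'
from cell import *
import cv2,pickle,numpy as np
s=get_state(); print(s["tool_pos"],s["tcp_rot"],s["contact_force"])
ims=[]
for n in ["scene","top"]:
    d=read_camera(n); pickle.dump(d,open(f"{n}1.pkl","wb")); a=d["color"][:,:,::-1]
    ims.append(cv2.resize(a[90:290,150:350],None,fx=2,fy=2,interpolation=2))
cv2.imwrite("pics/a1.png",np.hstack(ims))
E
```

```text
[0.38422142 0.05486248 0.24607229] [ 3.13752511  0.00714413 -1.46680148] [-0.2153171   0.38170557 -0.28209118]
```

View pics/a1.png

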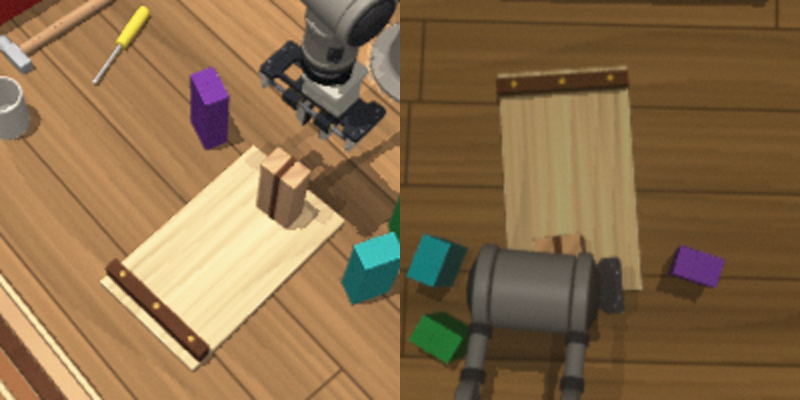

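Emit:
servo_tool(moves=[[0.35,0,0,0.03,0],[0.35,0,0,0.03,0],[0.35,0,0,0.024,0],[0.35,0,0,0,0],[0.35,0,-0.008,0,0],[0.35,0,-0.008,0,0],[0.35,0,-0.006,0,0],[0.35,0,-0.006,0,0]])

```text
time_s: 3.75
tool_pos: [0.4172, 0.0534, 0.1631]
tcp_rot: [-3.139, 0.005, -1.476]
contact_force: [-0.4, 0.5, -0.1]
width: 0.0302
```

Emit:
servo_tool(moves=[[0.35,0,-0.006,0,0],[0.35,0,-0.006,0,0],[0.35,0,-0.006,0,0]])

```text
time_s: 4.12
tool_pos: [0.4365, 0.0554, 0.1634]
tcp_rot: [-3.138, 0.005, -1.476]
contact_force: [-0.3, 0.7, 0.1]
width: 0.0301
```

```bash
cat > look.py <<'E'
from cell import *
import cv2,pickle,numpy as np,sys
k=sys.argv[1]
s=get_state(); print(s["time_s"],s["tool_pos"],s["tcp_rot"],s["contact_force"])
ims=[]
for n in ["scene","top"]:
    d=read_camera(n); pickle.dump(d,open(f"{n}{k}.pkl","wb")); a=d["color"][:,:,::-1]
    ims.append(cv2.resize(a[90:290,150:350],None,fx=2,fy=2,interpolation=2))
cv2.imwrite(f"pics/a{k}.png",np.hstack(ims))
E
python3 look.py 2
```

```text
4.125 [0.43651441 0.05536394 0.16341473] [-3.13812774  0.00537894 -1.47552232] [-0.32359426  0.69484744  0.1442325 ]
```

View pics/a2.png

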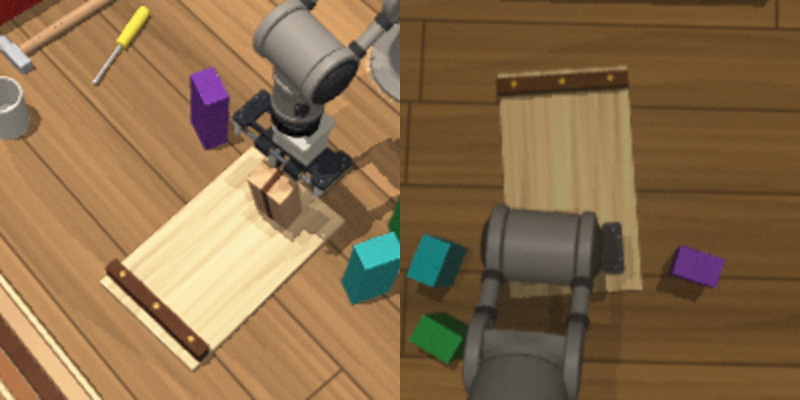

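The scene view shows the blank tilting towards the stop, with its foot in place. I'll keep pushing.

Emit:
servo_tool(moves=[[0.35,0,-0.006,0,0],[0.35,0,-0.006,0,0],[0.35,0,-0.006,0,0],[0.35,0,0,0,0]])

```text
time_s: 4.72
tool_pos: [0.4559, 0.0572, 0.1634]
tcp_rot: [-3.138, 0.005, -1.476]
contact_force: [1.0, -0.8, 0.6]
width: 0.0298
```

```bash
python3 look.py 3
```

```text
4.725 [0.4559368  0.05715199 0.1633553 ] [-3.13785813  0.00538319 -1.47561235] [ 1.04013965 -0.82370378  0.62566267]
```

View pics/a3.png

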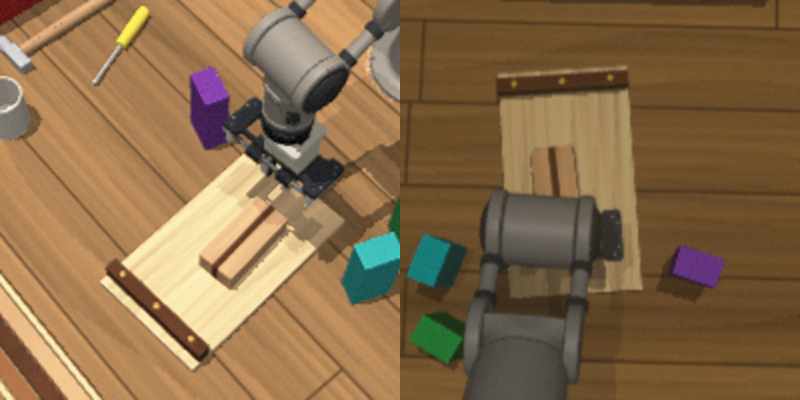

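The blank has fallen onto its wide face with its top end towards the stop. I'll back off, then measure it.

Emit:
servo_tool(moves=[[0.35,0,0.02,0,0],[0.35,0,0.02,0,0],[0.35,0,0.02,0,0],[0.35,0,0,0,0]])

```text
time_s: 5.32
tool_pos: [0.3935, 0.0513, 0.163]
tcp_rot: [-3.139, 0.005, -1.476]
contact_force: [-0.4, 0.4, 1.3]
width: 0.0294
```

```bash
python3 look.py 4; python3 - <<'E'
import pickle,cv2
d=pickle.load(open("scene4.pkl","rb"));a=d["color"][160:270,190:340,::-1]
cv2.imwrite("pics/s4.png",cv2.resize(a,None,fx=5,fy=5,interpolation=2))
E
```

```text
5.325 [0.39348452 0.05132693 0.16297147] [-3.1387786   0.00547855 -1.47557546] [-0.37851842  0.41968778  1.29243969]
```

View pics/s4.png

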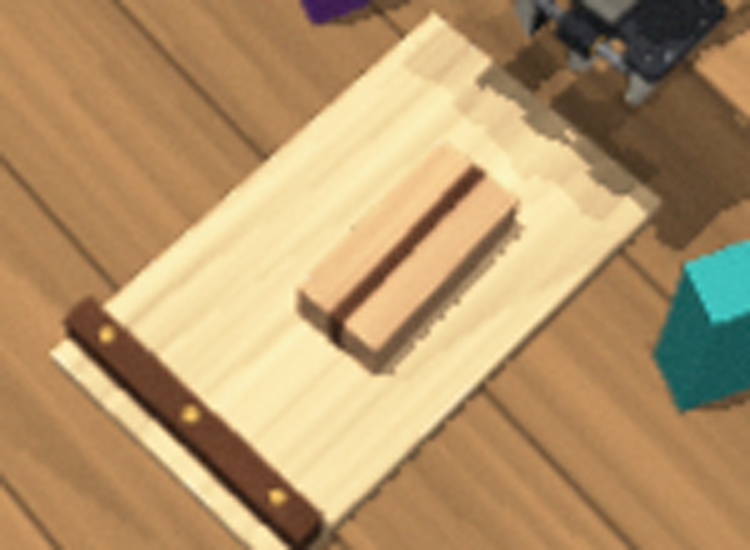

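View pics/a4.png

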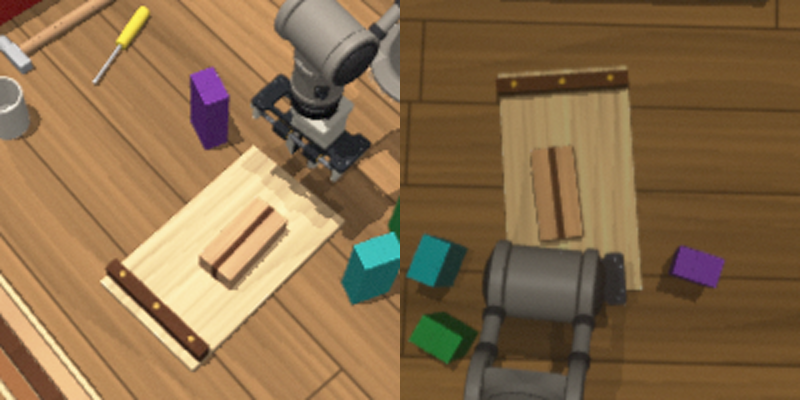

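```bash
python3 - <<'E'
from h import *
T=pickle.load(open("top4.pkl","rb"));S=pickle.load(open("scene4.pkl","rb"))
A=back(S,np.array([(445,142),(518,207),(378,353),(298,291)])/5+[190,160],.063)[:,:2]
B=back(T,(np.array([(582,238),(540,241),(532,148),(573,145)])-[400,0])/2+[150,90],.063)[:,:2]
c=np.array([.562,.055]);y=np.radians(5.3);R=np.array([[np.cos(y),np.sin(y)],[-np.sin(y),np.cos(y)]])
for P in (A,B):
    n=(P[0]+P[1])/2;h=(P[2]+P[3])/2;e=h-n
    print(P.round(4).tolist(),"near",n,"head",h,np.linalg.norm(e),np.degrees(np.arctan2(e[1],e[0])),"hook",R@(n-c),R@(h-c),np.linalg.norm(P[0]-P[1]))
E
```

```text
[[0.4697, 0.0305], [0.4652, 0.0997], [0.6081, 0.1192], [0.6195, 0.0514]] near [0.4674643  0.06514314] head [0.61383491 0.08529963] 0.14775195060872517 7.840806139273171 hook [-0.0931946  0.0188321] [0.05441209 0.02538207] 0.06935658951270761
[[0.4629, 0.0284], [0.4564, 0.0962], [0.608, 0.1145], [0.6146, 0.0477]] near [0.45963978 0.0623439 ] head [0.6113137  0.08109499] 0.1528286040924056 7.047582324370837 hook [-0.10124424  0.01676758] [0.05151328 0.02142829] 0.06812086745645694
```

The blank lies at yaw ≈7.3° (the board is at 5.3°). Its head is at hook x≈0.053 and y≈0.02, so milestone 1's pose holds. I'll go down behind it now.

Emit:
servo_tool(moves=[[0.35,-0.006,0,0.03,0],[0.35,0,0,0.03,0],[0.35,0,0,0.03,0],[0.35,0,0,0.02,0],[0.35,0,0,0.004,0],[0.35,0,0,0,0]])

```text
time_s: 6.18
tool_pos: [0.4031, 0.058, 0.0469]
tcp_rot: [-3.128, 0.004, -1.476]
contact_force: [-0.5, 0.4, 0.1]
width: 0.0297
```

Emit:
servo_tool(moves=[[0.35,0,-0.01,0,0],[0.35,0,-0.01,0,0],[0.35,0,-0.01,0,0],[0.35,0,-0.006,0,0],[0.35,0,-0.006,0,0],[0.35,0,-0.006,0,0],[0.35,0,-0.006,0,0],[0.35,0,-0.006,0,0]])

```text
time_s: 7.18
tool_pos: [0.4662, 0.0644, 0.0497]
tcp_rot: [-3.129, 0.004, -1.475]
contact_force: [-3.4, -0.8, 2.8]
width: 0.03
```

Emit:
servo_tool(moves=[[0.35,0,-0.006,0,0],[0.35,0,-0.006,0,0],[0.35,0,-0.006,0,0],[0.35,0,-0.006,0,0]])

```text
time_s: 7.68
tool_pos: [0.4918, 0.0666, 0.0497]
tcp_rot: [-3.129, 0.004, -1.475]
contact_force: [-3.1, -0.3, 0.9]
width: 0.0299
```

```bash
python3 look.py 5
```

```text
7.675 [0.49182045 0.06662766 0.04974114] [-3.12900061  0.00399383 -1.47549623] [-3.11839373 -0.26257621  0.86456981]
```

View pics/a5.png

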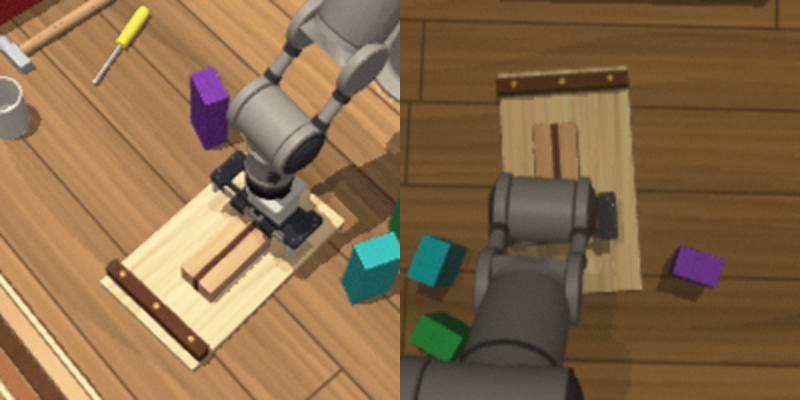

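It slides straight, with about 3 N of push force and ~60 mm to go.

Emit:
servo_tool(moves=[[0.35,0,-0.006,0,0],[0.35,0,-0.006,0,0],[0.35,0,-0.006,0,0],[0.35,0,-0.006,0,0],[0.35,0,-0.006,0,0],[0.35,0,-0.006,0,0],[0.35,0,-0.006,0,0]])

```text
time_s: 8.65
tool_pos: [0.5369, 0.0709, 0.0501]
tcp_rot: [-3.128, 0.004, -1.476]
contact_force: [-1.9, -0.6, -0.2]
width: 0.0297
```

```bash
python3 look.py 6; python3 - <<'E'
import pickle,cv2
d=pickle.load(open("scene6.pkl","rb"));a=d["color"][160:270,190:340,::-1]
cv2.imwrite("pics/s6.png",cv2.resize(a,None,fx=5,fy=5,interpolation=2))
E
```

```text
8.65 [0.5369114  0.07087164 0.05014766] [-3.12789186  0.0039011  -1.47553362] [-1.92894498 -0.60677142 -0.18038954]
```

View pics/s6.png

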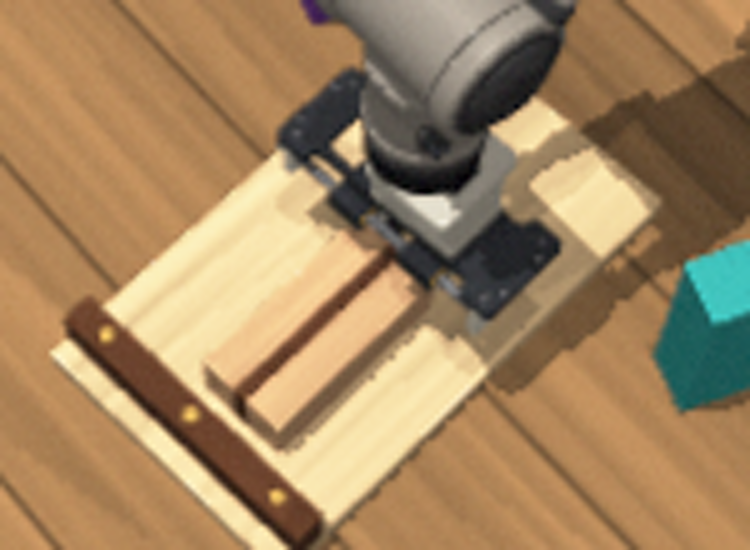

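Emit:
servo_tool(moves=[[0.35,0,-0.005,0,0],[0.35,0,-0.005,0,0]])

```text
time_s: 9.0
tool_pos: [0.5474, 0.0719, 0.0505]
tcp_rot: [-3.127, 0.004, -1.476]
contact_force: [-2.1, 0.1, -0.6]
width: 0.0299
```

Emit:
servo_tool(moves=[[0.35,0,-0.003,0,0],[0.35,0,-0.003,0,0]])

```text
time_s: 9.25
tool_pos: [0.553, 0.0725, 0.0504]
tcp_rot: [-3.13, 0.004, -1.475]
contact_force: [-11.2, -2.9, 8.6]
width: 0.0305
```

```bash
python3 look.py 7; python3 - <<'E'
import pickle,cv2
d=pickle.load(open("scene7.pkl","rb"));a=d["color"][160:270,190:340,::-1]
cv2.imwrite("pics/s7.png",cv2.resize(a,None,fx=5,fy=5,interpolation=2))
E
```

```text
9.25 [0.55304602 0.07246525 0.05042676] [-3.12956612  0.00398607 -1.47546034] [-11.21626325  -2.85079438   8.56976249]
```

View pics/s7.png

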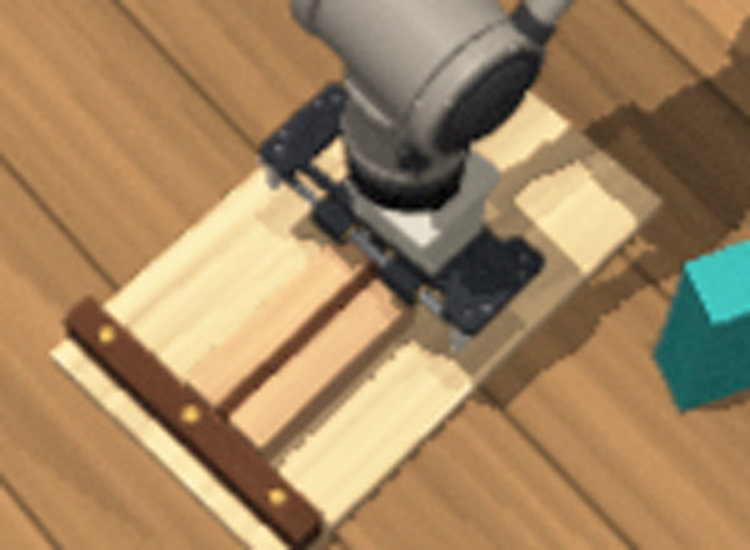

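The head has met the stop: 11 N at TCP x=0.553, against 0.5525 predicted. One small seating nudge, then I back off.

Emit:
servo_tool(moves=[[0.35,0,-0.002,0,0],[0.35,0,-0.001,0,0]])

```text
time_s: 9.6
tool_pos: [0.5531, 0.0725, 0.0505]
tcp_rot: [-3.137, 0.004, -1.475]
contact_force: [-5.0, -0.9, 2.4]
width: 0.0299
```

Emit:
servo_tool(moves=[[0.35,0,0.006,0,0],[0.35,0,0.015,0,0],[0.35,0,0.03,0,0],[0.35,0,0.03,0,0],[0.35,0,0.03,-0.03,0],[0.35,0,0.02,-0.05,0],[0.35,0,0.01,-0.05,0],[0.35,0,0,-0.05,0],[0.35,0,0,0,0]])

```text
time_s: 10.72
tool_pos: [0.4098, 0.0577, 0.2361]
tcp_rot: [-3.118, 0.002, -1.476]
contact_force: [-0.0, 0.3, 0.3]
width: 0.0299
```

```bash
python3 look.py 8; python3 - <<'E'
import pickle,cv2
d=pickle.load(open("scene8.pkl","rb"));a=d["color"][160:270,190:340,::-1]
cv2.imwrite("pics/s8.png",cv2.resize(a,None,fx=5,fy=5,interpolation=2))
d=pickle.load(open("top8.pkl","rb"));a=d["color"][115:255,180:300,::-1]
cv2.imwrite("pics/t8.png",cv2.resize(a,None,fx=4,fy=4,interpolation=2))
E
```

```text
10.725 [0.40977719 0.05768051 0.23605939] [-3.11849094e+00  2.29433662e-03 -1.47561963e+00] [-0.03783958  0.33966859  0.32867325]
```

View pics/s8.png

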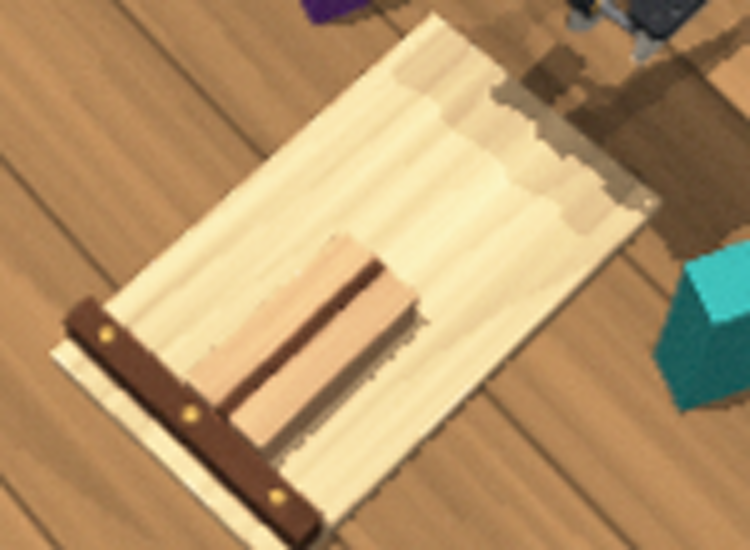

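View pics/t8.png

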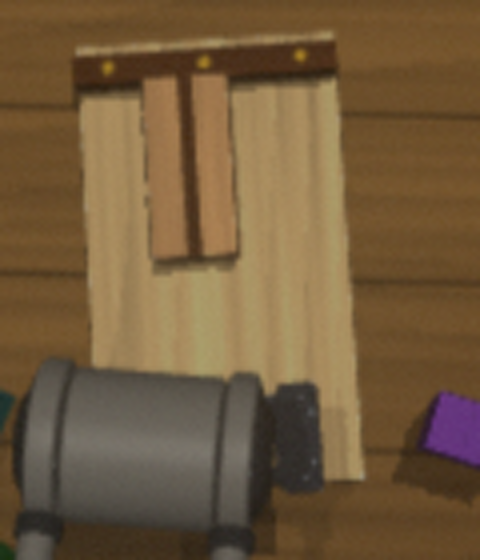

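```bash
python3 - <<'E'
from h import *
T=pickle.load(open("top8.pkl","rb"))
B=back(T,np.array([(238,255),(154,261),(143,77),(229,74)])/4+[180,115],.063)[:,:2]
c=np.array([.562,.055]);y=np.radians(5.3);R=np.array([[np.cos(y),np.sin(y)],[-np.sin(y),np.cos(y)]])
n=(B[0]+B[1])/2;h=(B[2]+B[3])/2;e=h-n
print(np.linalg.norm(e),np.degrees(np.arctan2(e[1],e[0])),"hook",R@(n-c),R@(h-c))
from cell import *
a=read_camera("top")["color"].astype(int);b=pickle.load(open("top0.pkl","rb"))["color"].astype(int)
d=abs(a-b).sum(2)
for nm,(u,v) in dict(glue=(100,196),wax=(113,161),mug=(376,144),hammer=(407,200),driver=(374,225),offcut=(113,238)).items(): print(nm,d[v-12:v+12,u-12:u+12].max())
print(sign_off())
E
```

```text
0.15155436227487049 4.962497198651126 hook [-0.00251567  0.01567516] [0.14903606 0.01478243]
glue 22
wax 17
mug 19
hammer 19
driver 20
offcut 19
the job is handed in; nothing more can be done
None
```

The blank now lies on its wide face on the bench hook, top end against the stop, and the job is handed in. I tipped it with two half-closed fingers pushing high on its back face. Then I pushed its near end about 100 mm along the board until it met the stop, backed off and raised the gripper clear. It took about 11 s of the 48 s allowed.

- **Position:** the last top view put the head at hook x ≈ 0.149 m and y ≈ 0.015 m. The near end was at hook x ≈ −0.003 m.
- **Squareness:** the blank's yaw was 5.0° against about 5.3° for the board, so it is within roughly 0.4° of square.
- **Contact with the stop:** the push force rose from about 2 N to 11 N at TCP x = 0.553 m, against 0.5525 m predicted. After backing off, the remaining force was about 0.3 N.
- **Bystanders:** the patches around all six in the top image were unchanged beyond noise.

No check failed. Along the way, with the blank lying down, the scene and top views differed by 3–8 mm on where its ends were. That is why I relied on the contact force to judge when it reached the stop.

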